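# Clamp the cold-brew tube in its hinged saddle

## Task

Close the hinged saddle over the cold-brew tube: swing the yellow hinged half over and press it fully shut, then, once it is shut, swing the bolt with the red wing nut upright, fully home in the slot of the yellow half. Leave the tube lying in its saddle and do not disturb the jar, the tumbler or the syrup bottle; the nut need not be tightened.

Things in the scene. Friction and masses are not known exactly. Their poses are not given: they have to be found in the camera images.
- clamp: Blue pipe saddle bolted to the counter, foot 160 x 110 x 8 mm. Origin: centre of its underside, on the counter. z up; y along the tube; x level, from hinge side to bolt side. In this frame (mm): tube axis at x 0, z 62; hinge axis of the yellow half along y at x -40, z 64; pivot of the swing bolt along y at x 48, z 52. The saddle spans |y| up to 33.
- cheeks (a point): Point midway between the tops of two fixed blue cheeks, at 68 mm height. They stand 20 to 30 mm to either side along y, 24 mm long along x. Shut, the fork of the yellow half lies between them with 2 mm to spare each side, so fingers cannot stay at its sides: lift it by the sides, let go part-way, then press its top down with shut fingers.
- cap (a joint): Angle q (rad) of the yellow hinged half (0.25 kg): 0 = shut over the tube (hard stop), about 1.57 = standing up, 2.85 = laid back, fully open (stop). The hinge is stiff (0.22 N m) and holds it wherever it is left. In the clamp's frame the half's own x points to (cos q, 0, sin q) and its own z to (-sin q, 0, cos q).
- cap_hinge (a point): Centre of the yellow half, on its hinge axis, which runs along y. Frame turns with the half: x from hinge to free end, y along the tube, z its outer side (up when shut). Shut, it is parallel to the clamp's. Between hinge and fork the half arches over the tube, up to 31 mm over the hinge when shut.
- cap_fork (a point): Middle of the fork at the yellow half's free end, 85 mm from the hinge along the half's x and 6 mm along its z, axes as cap_hinge. The half is 36 mm wide along y throughout, with flat sides good to pinch. The fork is 12 mm thick (own z 0 to 12) and runs from 65 to 100 mm from the hinge; its slot, open at the free end, is 12 mm wide and begins at 79 mm.
- slot_top (a point): Fixed point on the clamp, 76 mm high, where the bolt's axis crosses the fork's top face when the yellow half is shut and the bolt is home.
- bolt (a joint): Angle (rad) of the swing bolt: 0 = upright, home in the slot (hard stop); positive = leaning outwards to the clamp's +x, up to 1.3. The pivot is stiff (0.05 N m) and holds it wherever it is left. The nut cannot pass through the fork: it stands in the way if the bolt is raised before the yellow half is shut.
- bolt_pivot (a point): Centre of the swing bolt's pivot; the axis runs along y. With angle b the bolt points to (sin b, 0, cos b) in the clamp's frame.
- bolt_nut (a point): Centre of the red wing nut, 43 mm from the pivot along the bolt. Wings: 36 mm over their flat ends (along y), 14 mm thick, 24 mm long along the bolt; pinch it by the ends; it may lag in the grip, so push on to the stop. With the bolt home it is 95 mm up and the 20 mm washer under the nut clears the fork by 5 mm. Frame: z along the bolt away from the pivot, y along the tube.
- tube: Stainless tube, 48 mm in diameter, 240 mm long, with a 62 mm flange at each end, 0.45 kg, lying loose in the blue saddle. Origin: its centre; y along the tube.
- jar: White jar, 72 mm in diameter, 110 mm tall, standing on the counter: leave alone. Origin: centre of its underside.
- tumbler: Glass tumbler, 72 mm in diameter, 85 mm tall, standing on the counter: leave alone. Origin: centre of its underside.
- syrup: Amber syrup bottle, 60 mm in diameter, 140 mm tall, standing on the counter: leave alone. Origin: centre of its underside.
There are look-alikes about, which are no part of the job. Of the things that look like the clamp, the largest one is meant.

How it is judged:
By the outcome, as a careful person would: the job done as asked, in the order asked, and still so for the second after the job is handed in, with the robot touching nothing.
It also fails if it takes over 58 s, if anything falls off the work surface, if the arm or the gripper's body presses on something with over 40 N, if the wrist force passes 120 N, or if a joint passes its speed limit or range.

## Robot

A 6-joint arm with a two-finger parallel gripper is mounted at the origin on the work surface. World frame = base frame: x ahead of the robot, y to its left, z up, the work surface at z = 0. Lengths are in m, angles in rad, forces in N, time in s.
With the tool pointing down it reaches from about 0.375 to 0.9 m from the base axis. Payload 3.1 kg.
Tool frame: the origin (TCP) lies on the centre line of the jaws, within the pads' length; the fingertips stand 19 mm ahead of it and the grasp point (between the pads) is the TCP; z points along the fingers, y is the line along which they close (so a half turn about z gives the same grasp; the last joint's range is limited). The gripper opens to 85 mm and grips with 20 to 120 N. Pads are 22 mm wide; open, the fingers measure 114 mm over their backs; the gripper's body (76 mm by 85 mm) begins 54 mm behind the grasp point. The pads swing forward as they close: fully open they stand 13 mm farther back than shut.
Start: joints at [-1.343, 0.527, 1.433, -0, 1.181, -0.178], TCP at [0.247, -0.574, 0.25] pointing down, gripper open.
Joint ranges: [-3.08, 3.08], [-0.75, 2.2], [0.22, 2.44], [-1.43, 4.57], [0, 2.65], [-2.85, 2.85]. Speed limits (rad/s): [2.79, 2.79, 3.14, 3.14, 3.14, 3.14].

## Interface

Orientations are given as [roll, pitch, yaw] about the fixed x, y, z axes, in that order (R = Rz(yaw) Ry(pitch) Rx(roll)).
In Python, from bench import r gives the robot as it stands.
- The arm moves only by the tool apply_moves, never from a script. Its argument "moves" is a list of rows, each an object of numbers: "gripper": the opening, from 0 (shut) to 1 (fully open); "tx", "ty", "tz": the shift along the tool's x, y, z in mm; "rx", "ry", "rz": the turn, a rotation vector about the tool's x, y, z in degrees. In form: [{"gripper": .., "tx": .., "ty": .., "tz": .., "rx": .., "ry": .., "rz": ..}, ...]. A call has 1 to 8 rows; each row shifts and turns the commanded pose from where the row before left it, along the tool's axes as they then stand; what a row does not reach is not made up. A row lasts 1/12 s, in which the tool goes at most 41.7 mm and 7.16 degrees, less where a joint would pass 70% of its speed; a pose out of reach is approached as far as the arm can. A call with a gripper value outside its range is refused whole. The fingers move at their own pace and stop on an object; "newtons" is the grip in N (left out, the last holds). Time passes only in rows, so rows that do not move let the fingers close. It gives the time, the measured TCP pose, the force, the opening and the grip force at its end, in the units of the state.
- r.get_obs(): the state, without advancing time (a new reading comes with each control period).
- r.read_camera(name): name is "scene" or "top"; returns a dict with "img" (480x640x3 uint8, red, green, blue), "intrinsics" (3x3 intrinsics, pixels), "camera_from_world" (4x4, takes a point from world to camera coordinates). Camera axes: x right, y down, z forward; pixel columns grow to the right and rows downward; lengths in m; the calibration is good to about 2 mm. A picture is of the moment at which its call begins. There is no depth.
- r.finish_job(): hands the job in; it is judged then, once.
The state is a dict: "time": time; "joint_positions": joint angles; "qvel": joint speeds; "joint_torque": joint torques, N m; "position": TCP position; "eef_rot": TCP orientation; "force": force on the tool from outside, world axes, zero at the start; "moment": the same for the moment, N m; "opening": finger opening in m; "finger_force": force on a finger pad.
Only numpy, scipy, OpenCV 4.12 (cv2) and the standard library are available. Lean on these libraries where they do the work, as an engineer would, in place of code of your own. Each camera call takes 0.05 s, during which the arm holds its last target. There are 200 camera calls.

## Working session

There is one attempt and no reset: what is moved stays moved. The work goes in short steps, Python scripts to look and compute and a tool call to move; the robot and the scene stay as the last step left them, time stands still between calls to the robot, and variables do not carry over. Pictures are saved under pics/ and viewed, at most 10 in all, crops included, and the job is handed in when it is done.

Besides the shell and the picture viewer there is one more tool, called after "Request:" by a JSON object that holds its "name" and its "arguments". apply_moves: Moves the arm, as the interface text tells. Its arguments: {"type":"object","properties":{"moves":{"type":"array","items":{"type":"object","properties":{"gripper":{"type":"number"},"tx":{"type":"number"},"ty":{"type":"number"},"tz":{"type":"number"},"rx":{"type":"number"},"ry":{"type":"number"},"rz":{"type":"number"}}}},"newtons":{"type":"number"}},"required":["moves"]}

```bash
mkdir -p pics; ls; python3 - <<'E'
from bench import r
import cv2
for n in("scene","top"):
    c=r.read_camera(n);cv2.imwrite(f"pics/{n}0.png",c["img"][:,:,::-1]);print(c["intrinsics"],c["camera_from_world"].round(4).tolist())
print(r.get_obs())
E
```

```text
pics
[[587.1706399    0.         320.7036705 ]
 [  0.         587.1706399  235.90617159]
 [  0.           0.           1.        ]] [[0.1584, 0.9872, 0.0197, -0.1098], [0.6911, -0.0966, -0.7163, -0.3437], [-0.7052, 0.127, -0.6975, 1.5593], [0.0, 0.0, 0.0, 1.0]]
[[476.1415048    0.         322.01547793]
 [  0.         476.1415048  244.58989173]
 [  0.           0.           1.        ]] [[-0.0045, -1.0, 0.0022, 0.028], [-0.9948, 0.0043, -0.1021, 0.5933], [0.1021, -0.0026, -0.9948, 0.8506], [0.0, 0.0, 0.0, 1.0]]
{'time': 0.1, 'joint_positions': array([-1.34248479e+00,  5.28392771e-01,  1.43378439e+00, -6.23266677e-06,
        1.18140090e+00, -1.78473341e-01]), 'qvel': array([ 0.00210819, -0.00291799, -0.00329613, -0.00040777,  0.00074384,
        0.00122353]), 'joint_torque': array([ 1.70623584e-04, -4.43303847e+01, -1.78586447e+01, -1.53196115e-04,
        3.88487591e-03, -2.52887268e-06]), 'position': array([ 0.24718665, -0.57337476,  0.24941616]), 'eef_rot': array([-3.13963776e+00, -3.46794866e-04,  4.06786911e-01]), 'force': array([-1.04625007, -0.69851137,  1.01426333]), 'moment': array([-0.01413732,  0.01494936,  0.00792025]), 'finger_force': 0.0, 'opening': 0.08548055478906313}
```

View pics/scene0.png

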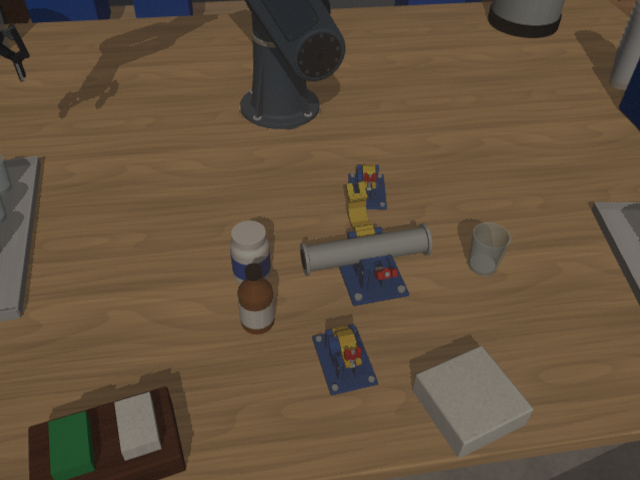

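View pics/top0.png

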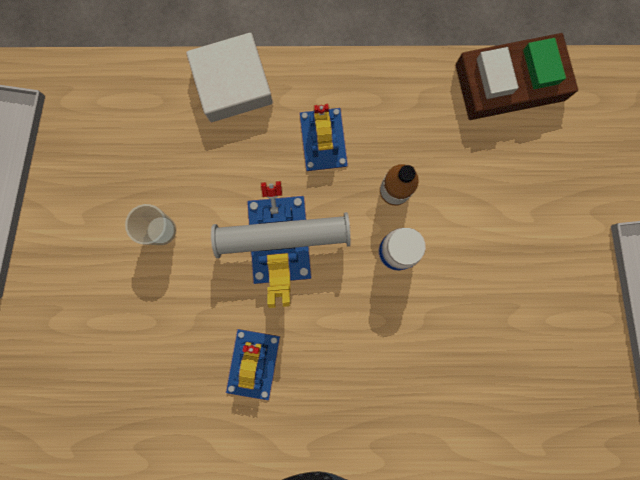

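The top view shows three candidates: (279,240) under the tube, (323,138) and (252,365). I choose the largest, (279,240), which holds the tube. Its yellow half is laid back towards the robot, with the fork at about (278,297). The red nut leans away at (271,188).

```bash
cat > h.py <<'E'
import numpy as np,cv2
from bench import r
def ray(c,px):
    M=c["camera_from_world"];R=M[:3,:3];o=-R.T@M[:3,3]
    d=R.T@np.linalg.inv(c["intrinsics"])@np.array([px[0],px[1],1.]);return o,d
def onz(c,px,z):
    o,d=ray(c,px);return o+d*(z-o[2])/d[2]
def tri(c1,p1,c2,p2):
    A=[];b=[]
    for c,p in((c1,p1),(c2,p2)):
        o,d=ray(c,p);d=d/np.linalg.norm(d);P=np.eye(3)-np.outer(d,d);A.append(P);b.append(P@o)
    return np.linalg.lstsq(np.vstack(A),np.hstack(b),rcond=None)[0]
def proj(c,p):
    q=c["camera_from_world"]@np.append(p,1);q=c["intrinsics"]@q[:3];return q[:2]/q[2]
def mask(img,col):
    h=cv2.cvtColor(img,cv2.COLOR_RGB2HSV)
    lo,hi={"b":((105,120,40),(125,255,255)),"y":((20,150,80),(32,255,255)),"r":((0,180,80),(4,255,255))}[col]
    m=cv2.inRange(h,lo,hi)
    if col=="r": m|=cv2.inRange(h,(174,180,80),(180,255,255))
    return m
def blob(c,col,box):
    x0,y0,x1,y1=box;m=np.zeros((480,640),np.uint8);m[y0:y1,x0:x1]=mask(c["img"],col)[y0:y1,x0:x1];return m
E
python3 - <<'E'
from h import *
t=r.read_camera("top");s=r.read_camera("scene")
p=np.argwhere(blob(t,"b",(240,190,318,295)))[:,::-1]
w=np.array([onz(t,q,.008)[:2] for q in p],np.float32)*1000
rc=cv2.minAreaRect(w);print("foot",rc,cv2.boxPoints(rc).round(1).tolist())
def st(c,col,box):
    q=np.argwhere(blob(c,col,box))[:,::-1];return len(q),q.mean(0).round(1),q.min(0),q.max(0),cv2.minAreaRect(q.astype(np.float32))
print("top y",st(t,"y",(260,245,300,310)));print("top r",st(t,"r",(255,175,290,200)))
print("sc y",st(s,"y",(340,182,380,240)));print("sc r",st(s,"r",(365,260,405,285)))
a=st(t,"r",(255,175,290,200))[1];b=st(s,"r",(365,260,405,285))[1];print("nut",tri(t,a,s,b))
o=t["img"][160:320,190:370,::-1];o2=s["img"][150:310,290:450,::-1]
cv2.imwrite("pics/c1.png",np.hstack([cv2.resize(o,(400,356),interpolation=2),cv2.resize(o2,(356,356),interpolation=2)]))
E
```

```text
foot ((606.6846923828125, 107.83824157714844), (157.22189331054688, 106.96521759033203), 4.929583549499512) [[523.7999877929688, 154.39999389648438], [533.0, 47.79999923706055], [689.5999755859375, 61.29999923706055], [680.4000244140625, 167.89999389648438]]
top y (1054, array([278.3, 279.6]), array([267, 253]), array([290, 307]), ((278.4999694824219, 280.0), (22.999996185302734, 53.99999237060547), 0.0))
top r (207, array([271.2, 189.6]), array([261, 182]), array([281, 196]), ((271.0111083984375, 189.16595458984375), (13.636395454406738, 19.55658531188965), 86.18592071533203))
sc y (901, array([359.1, 209.7]), array([346, 182]), array([375, 235]), ((360.5, 208.5), (53.0, 29.0), 90.0))
sc r (9, array([388.3, 274.1]), array([379, 270]), array([396, 277]), ((387.5240173339844, 273.13201904296875), (6.708204746246338, 16.725791931152344), 79.69515228271484))
nut [0.68823156 0.11783116 0.07391471]
```

View pics/c1.png

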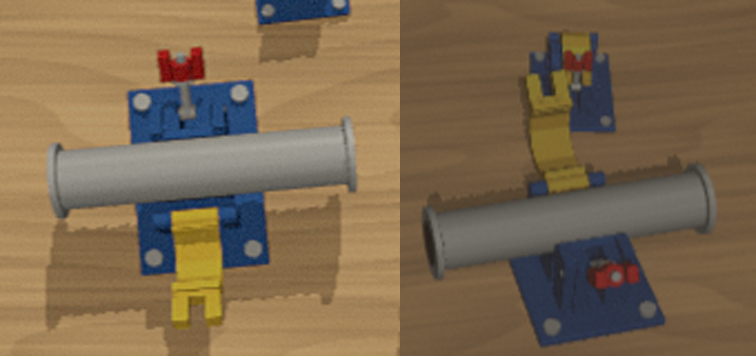

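Crop: the left part shows the laid-back yellow fork with its slot and the red nut leaning outwards. The right part confirms the large clamp with the tube, so the choice holds. Now I check the cap angle and the clamp frame by projecting known points.

```bash
cat >> h.py <<'E'
from scipy.spatial.transform import Rotation as Ro
YAW=np.radians(4.93);O=np.array([606.7,107.8,0.])
RC=Ro.from_euler("z",YAW).as_matrix()
def W(p): return (O+RC@np.asarray(p,float))/1000   # clamp mm -> world m
def cap(q,x,z,y=0): return np.array([-40+x*np.cos(q)-z*np.sin(q),y,64+x*np.sin(q)+z*np.cos(q)])
def state():
    o=r.get_obs();p=RC.T@(o["position"]*1000-O)
    R=RC.T@Ro.from_euler("xyz",o["eef_rot"]).as_matrix()
    # tilt = tool z from down towards clamp +x; twist errors
    print("t",round(o["time"],2),"clampTCP",p.round(1),"zaxis",R[:,2].round(3),"yaxis",R[:,1].round(3),"tilt",np.degrees(np.arctan2(R[0,2],-R[2,2])).round(1),"F",o["force"].round(1),"open",round(o["opening"]*1000,1),"ff",round(o["finger_force"],1),"j",o["joint_positions"].round(2))
    return p,R
def go(p,tilt):
    """shift and rotvec in the present tool frame to clamp point p, tilt deg"""
    p0,R=state();Rt=Ro.from_euler("y",np.radians(-tilt)).as_matrix()@np.diag([1,-1,-1.])
    rv=Ro.from_matrix(R.T@Rt).as_rotvec(degrees=True);d=np.array(p)-p0
    print("to",np.round(p,1),"shift now-frame",(R.T@d).round(1),"rot",rv.round(1),"shift in target frame",(Rt.T@d).round(1))
E
python3 - <<'E'
from h import *
t=r.read_camera("top");s=r.read_camera("scene")
for q in(2.5,2.7,2.85):
    for y in(18,-18):
        print(q,y,[proj(c,W(cap(q,100,0,y))).round(1) for c in(t,s)],[proj(c,W(cap(q,100,12,y))).round(1) for c in(t,s)])
b=lambda b:[proj(c,W([48+43*np.sin(b),0,52+43*np.cos(b)])).round(1) for c in(t,s)]
print([ (x,b(x)) for x in(.9,1.0,1.1)])
for n in("ends",):print([proj(t,W([0,y,86])).round(1) for y in(-120,120)])
go(cap(2.85,85,6)+[0,0,120],0)
E
```

```text
2.5 18 [array([267.3, 304.8]), array([363.5, 180.5])] [array([268.3, 309.1]), array([362.1, 182.1])]
2.5 -18 [array([289.3, 302.8]), array([345.8, 183.1])] [array([290. , 307.1]), array([344.5, 184.6])]
2.7 18 [array([268.9, 310.8]), array([361.4, 184.1])] [array([269.8, 313.6]), array([360.3, 186.7])]
2.7 -18 [array([290.5, 308.8]), array([343.9, 186.6])] [array([291.1, 311.7]), array([343. , 189.2])]
2.85 18 [array([270.1, 313.7]), array([360.1, 187.8])] [array([270.9, 315.4]), array([359.3, 191.2])]
2.85 -18 [array([291.2, 311.7]), array([342.8, 190.4])] [array([291.8, 313.5]), array([342.1, 193.7])]
[(0.9, [array([271.3, 188.8]), array([385.5, 272.5])]), (1.0, [array([271.4, 187.9]), array([385.8, 274.8])]), (1.1, [array([271.5, 187.1]), array([386. , 277.1])])]
[array([343.4, 227.8]), array([205.6, 240.1])]
t 0.3 clampTCP [-416.7 -648.2  250. ] zaxis [-0.     0.001 -1.   ] yaxis [ 0.315 -0.949 -0.001] tilt -0.0 F [-0.7 -0.2  0.5] open 85.4 ff 0.0 j [-1.34  0.53  1.43  0.    1.18 -0.18]
to [-123.1    0.   202.7] shift now-frame [ 482.9 -522.5   47.7] rot [-0.  -0.  18.4] shift in target frame [ 293.6 -648.2   47.3]
```

Yellow half: q is about 2.5. Bolt: b is about 0.93. The frame agrees with the pixels. Moving now.

Request:
{"name": "apply_moves", "arguments": {"moves": [{"rz": 6.1}, {"rz": 6.1}, {"rz": 6.2}, {"tx": 15, "ty": -36}, {"tx": 15, "ty": -36}, {"tx": 15, "ty": -36}, {"tx": 15, "ty": -36}, {"tx": 15, "ty": -36}]}}

```text
invalid input
```

Request:
{"name": "apply_moves", "arguments": {"moves": [{"tx": 15, "ty": -36}, {"tx": 15, "ty": -36}, {"tx": 15, "ty": -36}, {"tx": 15, "ty": -36}, {"tx": 15, "ty": -36}, {"tx": 15, "ty": -36}, {"tx": 15, "ty": -36}, {"tx": 15, "ty": -36}]}}

```text
invalid input
```

Request:
{"name": "apply_moves", "arguments": {"moves": [{"tx": 15, "ty": -36}, {"tx": 15, "ty": -36}, {"tx": 15, "ty": -36}, {"tx": 15, "ty": -36}, {"tx": 5, "ty": -30}, {"ry": 7}, {"ry": 7}, {"ry": 7}]}}

```text
invalid input
```

```bash
python3 -c "
from h import *
go(cap(2.5,85,6)-60*np.array([.5,0,-.866]),30);go(cap(2.5,85,6),30)"
```

```text
t 0.3 clampTCP [-416.7 -648.2  250. ] zaxis [-0.     0.001 -1.   ] yaxis [ 0.315 -0.949 -0.001] tilt -0.0 F [-0.7 -0.2  0.5] open 85.4 ff 0.0 j [-1.34  0.53  1.43  0.    1.18 -0.18]
to [-141.7    0.   162. ] shift now-frame [ 465.3 -528.3   88.4] rot [-4.9 29.7 17.9] shift in target frame [ 194.2 -648.2  213.7]
t 0.3 clampTCP [-416.7 -648.2  250. ] zaxis [-0.     0.001 -1.   ] yaxis [ 0.315 -0.949 -0.001] tilt -0.0 F [-0.7 -0.2  0.5] open 85.4 ff 0.0 j [-1.34  0.53  1.43  0.    1.18 -0.18]
to [-111.7    0.   110.1] shift now-frame [ 493.8 -518.9  140.3] rot [-4.9 29.7 17.9] shift in target frame [ 194.2 -648.2  273.7]
```

Request:
{"name": "apply_moves", "arguments": {"moves": [{"gripper": 1, "tx": 0, "ty": 0, "tz": 0, "rx": 0, "ry": 0, "rz": 6.1}, {"gripper": 1, "tx": 0, "ty": 0, "tz": 0, "rx": 0, "ry": 0, "rz": 6.1}, {"gripper": 1, "tx": 0, "ty": 0, "tz": 0, "rx": 0, "ry": 0, "rz": 6.2}], "newtons": 30}}

```text
time: 0.55
position: [0.2473, -0.5739, 0.2502]
eef_rot: [-3.141, 0.0, 0.08]
force: [-0.6, 0.2, -0.8]
opening: 0.0851
finger_force: 0.0
```

Request:
{"name": "apply_moves", "arguments": {"moves": [{"gripper": 1, "tx": 15, "ty": -36}, {"gripper": 1, "tx": 15, "ty": -36}, {"gripper": 1, "tx": 15, "ty": -36}, {"gripper": 1, "tx": 15, "ty": -36}, {"gripper": 1, "tx": 15, "ty": -36}, {"gripper": 1, "tx": 15, "ty": -36}, {"gripper": 1, "tx": 15, "ty": -36}, {"gripper": 1, "tx": 15, "ty": -36}], "newtons": 30}}

```text
invalid input
```

Request:
{"name": "apply_moves", "arguments": {"moves": [{"gripper": 1, "tx": 15, "ty": -36, "tz": 0, "rx": 0, "ry": 0, "rz": 0}, {"gripper": 1, "tx": 15, "ty": -36, "tz": 0, "rx": 0, "ry": 0, "rz": 0}, {"gripper": 1, "tx": 15, "ty": -36, "tz": 0, "rx": 0, "ry": 0, "rz": 0}, {"gripper": 1, "tx": 15, "ty": -36, "tz": 0, "rx": 0, "ry": 0, "rz": 0}, {"gripper": 1, "tx": 15, "ty": -36, "tz": 0, "rx": 0, "ry": 0, "rz": 0}, {"gripper": 1, "tx": 15, "ty": -36, "tz": 0, "rx": 0, "ry": 0, "rz": 0}, {"gripper": 1, "tx": 15, "ty": -36, "tz": 0, "rx": 0, "ry": 0, "rz": 0}, {"gripper": 1, "tx": 15, "ty": -36, "tz": 0, "rx": 0, "ry": 0, "rz": 0}], "newtons": 30}}

```text
time: 1.22
position: [0.3424, -0.275, 0.2505]
eef_rot: [3.141, -0.0, 0.085]
force: [0.8, -0.2, -0.6]
opening: 0.0858
finger_force: 0.0
```

Request:
{"name": "apply_moves", "arguments": {"moves": [{"gripper": 1, "tx": 15, "ty": -36, "tz": 0, "rx": 0, "ry": 0, "rz": 0}, {"gripper": 1, "tx": 15, "ty": -36, "tz": 0, "rx": 0, "ry": 0, "rz": 0}, {"gripper": 1, "tx": 15, "ty": -36, "tz": 0, "rx": 0, "ry": 0, "rz": 0}, {"gripper": 1, "tx": 15, "ty": -36, "tz": 0, "rx": 0, "ry": 0, "rz": 0}, {"gripper": 1, "tx": 15, "ty": -36, "tz": 0, "rx": 0, "ry": 0, "rz": 0}, {"gripper": 1, "tx": 15, "ty": -36, "tz": 0, "rx": 0, "ry": 0, "rz": 0}, {"gripper": 1, "tx": 15, "ty": -36, "tz": 0, "rx": 0, "ry": 0, "rz": 0}, {"gripper": 1, "tx": 15, "ty": -36, "tz": 0, "rx": 0, "ry": 0, "rz": 0}], "newtons": 30}}

```text
time: 1.88
position: [0.4374, 0.0224, 0.2506]
eef_rot: [3.141, -0.001, 0.086]
force: [0.6, -1.2, 0.5]
opening: 0.0851
finger_force: 0.0
```

Request:
{"name": "apply_moves", "arguments": {"moves": [{"gripper": 0.7, "tx": 10, "ty": -36, "tz": 0, "rx": 0, "ry": 0, "rz": 0}, {"gripper": 0.7, "tx": 10, "ty": -36, "tz": 0, "rx": 0, "ry": 0, "rz": 0}, {"gripper": 0.7, "tx": 0, "ty": 0, "tz": 0, "rx": 0, "ry": 6, "rz": 0}, {"gripper": 0.7, "tx": 0, "ty": 0, "tz": 0, "rx": 0, "ry": 6, "rz": 0}, {"gripper": 0.7, "tx": 0, "ty": 0, "tz": 0, "rx": 0, "ry": 6, "rz": 0}, {"gripper": 0.7, "tx": 0, "ty": 0, "tz": 0, "rx": 0, "ry": 6, "rz": 0}, {"gripper": 0.7, "tx": 0, "ty": 0, "tz": 0, "rx": 0, "ry": 6, "rz": 0}], "newtons": 30}}

```text
time: 2.47
position: [0.4508, 0.0941, 0.2513]
eef_rot: [3.14, -0.527, 0.087]
force: [1.6, 2.6, -0.7]
opening: 0.0597
finger_force: 0.0
```

```bash
python3 -c "
from h import *
go(cap(2.5,85,6)-60*np.array([.5,0,-.866]),30);go(cap(2.5,85,6),30)"
```

```text
t 2.47 clampTCP [-1.565e+02 -2.000e-01  2.513e+02] zaxis [ 0.503 -0.001 -0.864] yaxis [ 0.    -1.     0.002] tilt 30.2 F [ 1.6  2.6 -0.7] open 59.7 ff 0.0 j [-0.09  0.19  2.18  0.34  0.27  1.08]
to [-141.7    0.   162. ] shift now-frame [-32.1  -0.4  84.6] rot [ 0.1 -0.2  0.1] shift in target frame [-31.8  -0.2  84.7]
t 2.47 clampTCP [-1.565e+02 -2.000e-01  2.513e+02] zaxis [ 0.503 -0.001 -0.864] yaxis [ 0.    -1.     0.002] tilt 30.2 F [ 1.6  2.6 -0.7] open 59.7 ff 0.0 j [-0.09  0.19  2.18  0.34  0.27  1.08]
to [-111.7    0.   110.1] shift now-frame [-32.3  -0.5 144.6] rot [ 0.1 -0.2  0.1] shift in target frame [-31.8  -0.2 144.7]
```

Request:
{"name": "apply_moves", "arguments": {"moves": [{"gripper": 0.7, "tx": -16, "ty": 0, "tz": 36, "rx": 0, "ry": 0, "rz": 0}, {"gripper": 0.7, "tx": -16, "ty": 0, "tz": 36, "rx": 0, "ry": 0, "rz": 0}, {"gripper": 0.7, "tx": 0, "ty": 0, "tz": 13, "rx": 0, "ry": 0, "rz": 0}, {"gripper": 0.7, "tx": 0, "ty": 0, "tz": 0, "rx": 0, "ry": 0, "rz": 0}], "newtons": 30}}

```text
time: 2.8
position: [0.464, 0.1024, 0.2087]
eef_rot: [-3.116, -0.53, 0.087]
force: [-0.1, -0.9, 0.5]
opening: 0.0601
finger_force: 0.0
```

```bash
python3 -c "
from h import *
go(cap(2.5,85,6),30)
t=r.read_camera('top');s=r.read_camera('scene')
o=t['img'][220:340,210:370,::-1];o2=s['img'][100:260,290:450,::-1]
cv2.imwrite('pics/c2.png',np.hstack([cv2.resize(o,(474,356),interpolation=2),cv2.resize(o2,(326,356),interpolation=2)]))"
```

```text
t 2.8 clampTCP [-142.6    6.9  208.7] zaxis [ 0.505  0.026 -0.863] yaxis [ 0.013 -1.    -0.022] tilt 30.3 F [-0.1 -0.9  0.5] open 60.1 ff 0.0 j [-0.09  0.31  2.21  0.84  0.15  0.58]
to [-111.7    0.   110.1] shift now-frame [-23.2   9.5 100.6] rot [-1.5 -0.3  0. ] shift in target frame [-22.5   6.9 100.9]
```

View pics/c2.png

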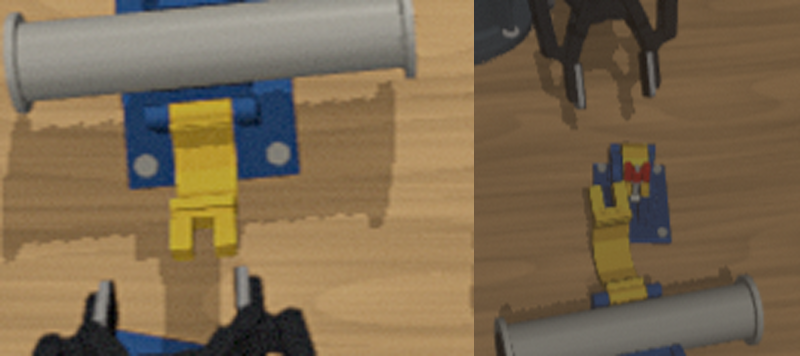

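The picture shows the open fingers (left panel, about (100,310) and (245,300)) behind and above the yellow fork. Near the wrist singularity the arm drifted 7 mm in y. I will straighten the tool, then go down.

Request:
{"name": "apply_moves", "arguments": {"moves": [{"gripper": 0.7, "tx": 0, "ty": 0, "tz": -5, "rx": -0.7, "ry": -4, "rz": 0}, {"gripper": 0.7, "tx": 0, "ty": 0, "tz": -5, "rx": -0.7, "ry": -4, "rz": 0}, {"gripper": 0.7, "tx": 0, "ty": 0, "tz": -5, "rx": 0, "ry": -6, "rz": 0}, {"gripper": 0.7, "tx": 0, "ty": 0, "tz": 0, "rx": 0, "ry": -6, "rz": 0}, {"gripper": 0.7, "tx": 0, "ty": 0, "tz": 0, "rx": 0, "ry": -5, "rz": 0}, {"gripper": 0.7, "tx": 0, "ty": 0, "tz": 0, "rx": 0, "ry": 0, "rz": 0}], "newtons": 30}}

```text
time: 3.4
position: [0.4663, 0.1099, 0.2195]
eef_rot: [-3.106, -0.223, 0.106]
force: [1.3, 0.1, 0.2]
opening: 0.0594
finger_force: 0.0
```

```bash
python3 -c "
from h import *
go(cap(2.5,85,6),5)"
```

```text
t 3.4 clampTCP [-139.7   14.2  219.5] zaxis [ 0.22   0.04  -0.975] yaxis [ 0.028 -0.999 -0.035] tilt 12.7 F [1.3 0.1 0.2] open 59.4 ff 0.0 j [-0.04  0.31  1.97  0.11  0.64  1.33]
to [-111.7    0.   110.1] shift now-frame [  2.8  18.8 112.2] rot [-2.2 -7.7  1.3] shift in target frame [ 18.3  14.2 111.4]
```

Request:
{"name": "apply_moves", "arguments": {"moves": [{"gripper": 0.7, "tx": 1, "ty": 9, "tz": 15, "rx": -1.1, "ry": -4, "rz": 0.6}, {"gripper": 0.7, "tx": 1, "ty": 8, "tz": 15, "rx": -1.1, "ry": -4, "rz": 0.6}, {"gripper": 0.7, "tx": 0, "ty": 0, "tz": 10, "rx": 0, "ry": 0, "rz": 0}, {"gripper": 0.7, "tx": 0, "ty": 0, "tz": 0, "rx": 0, "ry": 0, "rz": 0}], "newtons": 30}}

```text
time: 3.73
position: [0.4706, 0.0953, 0.1758]
eef_rot: [-3.138, -0.074, 0.087]
force: [-1.5, 0.3, 0.2]
opening: 0.0598
finger_force: 0.0
```

```bash
python3 -c "
from h import *
go(cap(2.5,85,6),5)"
```

```text
t 3.73 clampTCP [-136.7   -0.8  175.8] zaxis [ 0.074  0.003 -0.997] yaxis [ 0.001 -1.    -0.003] tilt 4.2 F [-1.5  0.3  0.2] open 59.8 ff 0.0 j [-0.04  0.43  1.91  0.02  0.72  1.43]
to [-111.7    0.   110.1] shift now-frame [20.1 -0.5 67.4] rot [-0.2  0.8  0.1] shift in target frame [19.2 -0.8 67.6]
```

Request:
{"name": "apply_moves", "arguments": {"moves": [{"gripper": 0.7, "tx": 10, "ty": -0.5, "tz": 25, "rx": 0, "ry": 0, "rz": 0}, {"gripper": 0.7, "tx": 10, "ty": 0, "tz": 25, "rx": 0, "ry": 0, "rz": 0}, {"gripper": 0.7, "tx": 0, "ty": 0, "tz": 17, "rx": 0, "ry": 0, "rz": 0}, {"gripper": 0, "tx": 0, "ty": 0, "tz": 0, "rx": 0, "ry": 0, "rz": 0}, {"gripper": 0, "tx": 0, "ty": 0, "tz": 0, "rx": 0, "ry": 0, "rz": 0}, {"gripper": 0, "tx": 0, "ty": 0, "tz": 0, "rx": 0, "ry": 0, "rz": 0}, {"gripper": 0, "tx": 0, "ty": 0, "tz": 0, "rx": 0, "ry": 0, "rz": 0}], "newtons": 30}}

```text
time: 4.32
position: [0.4948, 0.0972, 0.1126]
eef_rot: [-3.14, -0.074, 0.089]
force: [0.5, -6.9, -7.8]
opening: 0.0355
finger_force: 32.1
```

```bash
python3 -c "
from h import *
p,R=state()
print(np.hypot(p[0]+40,p[2]-64),np.hypot(85,6))
for q in np.arange(2.5,.39,-.15):print(round(q,2),cap(q,85,6).round(0))"
```

```text
t 4.32 clampTCP [-112.4   -0.9  112.6] zaxis [ 0.074  0.002 -0.997] yaxis [ 0.003 -1.    -0.002] tilt 4.2 F [ 0.5 -6.9 -7.8] open 35.5 ff 32.1 j [-0.03  0.57  1.9   0.02  0.59  1.43]
87.22002921690152 85.21150157109074
2.5 [-112.    0.  110.]
2.35 [-104.    0.  120.]
2.2 [-95.   0. 129.]
2.05 [-85.   0. 137.]
1.9 [-73.   0. 142.]
1.75 [-61.   0. 147.]
1.6 [-48.   0. 149.]
1.45 [-36.   0. 149.]
1.3 [-23.   0. 148.]
1.15 [-11.   0. 144.]
1.0 [  1.   0. 139.]
0.85 [ 12.   0. 132.]
0.7 [ 21.   0. 123.]
0.55 [ 29.   0. 114.]
0.4 [ 36.   0. 103.]
```

Gripped: opening 35.5 mm, and the radius from the hinge agrees within 2 mm. Working out the arc rows.

```bash
cat >> h.py <<'E'
def arc(qs,tilts,x=85,z=6,y=0):
    p0,R0=state();q0=np.arctan2(p0[2]-64,p0[0]+40)-np.arctan2(z,x);print("q by radius dir",round(q0,2),"rad",np.hypot(p0[0]+40,p0[2]-64).round(1))
    t0=np.degrees(np.arctan2(R0[0,2],-R0[2,2]))
    for q,t in zip(qs,tilts):
        R=Ro.from_euler("y",np.radians(-t0)).as_matrix()@np.diag([1,-1,-1.])
        p=cap(q,x,z,y);print(round(q,2),p.round(0),(R.T@(p-p0)).round(1),"ry",round(t-t0,1));p0=p;t0=t
E
python3 -c "
from h import *
arc(np.linspace(2.4,.8,16),np.linspace(2,-30,16))"
```

```text
t 4.32 clampTCP [-112.4   -0.9  112.6] zaxis [ 0.074  0.002 -0.997] yaxis [ 0.003 -1.    -0.002] tilt 4.2 F [ 0.5 -6.9 -7.8] open 35.5 ff 32.1 j [-0.03  0.57  1.9   0.02  0.59  1.43]
q by radius dir 2.48 rad 87.2
2.4 [-107.    0.  117.] [ 6.  -0.9 -4. ] ry -2.2
2.29 [-101.    0.  124.] [ 6.3  0.  -6.6] ry -2.1
2.19 [-94.   0. 130.] [ 6.7  0.  -6.1] ry -2.1
2.08 [-87.   0. 135.] [ 7.1  0.  -5.7] ry -2.1
1.97 [-79.   0. 140.] [ 7.5  0.  -5.2] ry -2.1
1.87 [-71.   0. 144.] [ 7.8  0.  -4.6] ry -2.1
1.76 [-62.   0. 146.] [ 8.1  0.  -4.1] ry -2.1
1.65 [-53.   0. 148.] [ 8.4  0.  -3.5] ry -2.1
1.55 [-44.   0. 149.] [ 8.6  0.  -2.9] ry -2.1
1.44 [-35.   0. 149.] [ 8.8  0.  -2.3] ry -2.1
1.33 [-26.   0. 148.] [ 8.9  0.  -1.7] ry -2.1
1.23 [-17.   0. 146.] [ 9.   0.  -1.1] ry -2.1
1.12 [ -8.   0. 143.] [ 9.1  0.  -0.4] ry -2.1
1.01 [ -0.   0. 139.] [9.1 0.  0.2] ry -2.1
0.91 [  8.   0. 135.] [9.  0.  0.8] ry -2.1
0.8 [ 15.   0. 129.] [9.  0.  1.5] ry -2.1
```

Request:
{"name": "apply_moves", "arguments": {"moves": [{"gripper": 0, "tx": 6, "ty": 0, "tz": -5, "rx": 0, "ry": -2.1, "rz": 0}, {"gripper": 0, "tx": 6.3, "ty": 0, "tz": -6.6, "rx": 0, "ry": -2.1, "rz": 0}, {"gripper": 0, "tx": 6.7, "ty": 0, "tz": -6.1, "rx": 0, "ry": -2.1, "rz": 0}, {"gripper": 0, "tx": 7.1, "ty": 0, "tz": -5.7, "rx": 0, "ry": -2.1, "rz": 0}, {"gripper": 0, "tx": 7.5, "ty": 0, "tz": -5.2, "rx": 0, "ry": -2.1, "rz": 0}, {"gripper": 0, "tx": 7.8, "ty": 0, "tz": -4.6, "rx": 0, "ry": -2.1, "rz": 0}, {"gripper": 0, "tx": 0, "ty": 0, "tz": 0, "rx": 0, "ry": 0, "rz": 0}], "newtons": 30}}

```text
time: 4.9
position: [0.5361, 0.1006, 0.1458]
eef_rot: [-3.14, 0.151, 0.089]
force: [-3.8, -3.4, 4.2]
opening: 0.0352
finger_force: 35.5
```

```bash
python3 -c "
from h import *
arc(np.linspace(1.75,.8,9),np.linspace(-10,-30,9))"
```

```text
t 4.9 clampTCP [-70.9  -1.1 145.8] zaxis [-0.15   0.001 -0.989] yaxis [ 0.002 -1.    -0.001] tilt -8.6 F [-3.8 -3.4  4.2] open 35.2 ff 35.5 j [-0.01  0.62  1.62 -0.02  1.05  1.48]
q by radius dir 1.86 rad 87.5
1.75 [-61.   0. 147.] [ 9.6 -1.1 -2.2] ry -1.4
1.63 [-51.   0. 148.] [ 9.4  0.  -3.6] ry -2.5
1.51 [-41.   0. 149.] [ 9.7  0.  -2.9] ry -2.5
1.39 [-31.   0. 149.] [ 9.9  0.  -2.2] ry -2.5
1.27 [-21.   0. 147.] [10.   0.  -1.4] ry -2.5
1.16 [-11.   0. 144.] [10.1  0.  -0.7] ry -2.5
1.04 [ -2.   0. 140.] [10.1  0.   0.1] ry -2.5
0.92 [  7.   0. 135.] [10.1  0.   0.9] ry -2.5
0.8 [ 15.   0. 129.] [10.   0.   1.6] ry -2.5
```

Request:
{"name": "apply_moves", "arguments": {"moves": [{"gripper": 0, "tx": 9.6, "ty": 0, "tz": -3, "rx": 0, "ry": -2, "rz": 0}, {"gripper": 0, "tx": 9.5, "ty": 0, "tz": -3.6, "rx": 0, "ry": -2.5, "rz": 0}, {"gripper": 0, "tx": 9.8, "ty": 0, "tz": -2.9, "rx": 0, "ry": -2.5, "rz": 0}, {"gripper": 0, "tx": 10, "ty": 0, "tz": -2.2, "rx": 0, "ry": -2.5, "rz": 0}, {"gripper": 0, "tx": 10.2, "ty": 0, "tz": -1.4, "rx": 0, "ry": -2.5, "rz": 0}, {"gripper": 0, "tx": 10.2, "ty": 0, "tz": -0.7, "rx": 0, "ry": -2.5, "rz": 0}, {"gripper": 0, "tx": 10.2, "ty": 0, "tz": 0, "rx": 0, "ry": -2.5, "rz": 0}, {"gripper": 0, "tx": 0, "ty": 0, "tz": 0, "rx": 0, "ry": 0, "rz": 0}], "newtons": 30}}

```text
time: 5.57
position: [0.6078, 0.1068, 0.1411]
eef_rot: [-3.14, 0.443, 0.088]
force: [0.8, -3.7, 3.2]
opening: 0.0355
finger_force: 37.1
```

```bash
python3 -c "
from h import *
arc([.92,.8,.7,.6],[-26,-26,-26,-26])"
```

```text
t 5.57 clampTCP [  1.   -1.1 141.1] zaxis [-0.429  0.    -0.903] yaxis [ 0.002 -1.    -0.001] tilt -25.4 F [ 0.8 -3.7  3.2] open 35.5 ff 37.1 j [ 0.01  0.82  1.22 -0.03  1.54  1.5 ]
q by radius dir 1.01 rad 87.3
0.92 [  7.   0. 135.] [ 7.6 -1.1  2.8] ry -0.6
0.8 [ 15.   0. 129.] [10.   0.   1.9] ry 0
0.7 [ 21.   0. 123.] [8.1 0.  2.5] ry 0
0.6 [ 27.   0. 117.] [7.9 0.  3.3] ry 0
```

Request:
{"name": "apply_moves", "arguments": {"moves": [{"gripper": 0, "tx": 8.5, "ty": 0, "tz": 1.5, "rx": 0, "ry": 0, "rz": 0}, {"gripper": 0, "tx": 10, "ty": 0, "tz": 1.9, "rx": 0, "ry": 0, "rz": 0}, {"gripper": 0, "tx": 8.2, "ty": 0, "tz": 2.5, "rx": 0, "ry": 0, "rz": 0}, {"gripper": 0, "tx": 8, "ty": 0, "tz": 3.2, "rx": 0, "ry": 0, "rz": 0}, {"gripper": 0, "tx": 0, "ty": 0, "tz": 0, "rx": 0, "ry": 0, "rz": 0}, {"gripper": 0.7, "tx": 0, "ty": 0, "tz": 0, "rx": 0, "ry": 0, "rz": 0}, {"gripper": 0.7, "tx": 0, "ty": 0, "tz": 0, "rx": 0, "ry": 0, "rz": 0}, {"gripper": 0.7, "tx": 0, "ty": 0, "tz": 0, "rx": 0, "ry": 0, "rz": 0}], "newtons": 30}}

```text
time: 6.23
position: [0.6344, 0.1109, 0.1171]
eef_rot: [-3.137, 0.44, 0.09]
force: [1.1, 0.3, -0.4]
opening: 0.0598
finger_force: 0.0
```

Request:
{"name": "apply_moves", "arguments": {"moves": [{"gripper": 0.7, "tx": 0, "ty": 0, "tz": -20, "rx": 0, "ry": 0, "rz": 0}, {"gripper": 0.7, "tx": 0, "ty": 0, "tz": -30, "rx": 0, "ry": 0, "rz": 0}, {"gripper": 0, "tx": 0, "ty": 0, "tz": -20, "rx": 0, "ry": 6, "rz": 0}, {"gripper": 0, "tx": 0, "ty": 0, "tz": 0, "rx": 0, "ry": 6, "rz": 0}, {"gripper": 0, "tx": 0, "ty": 0, "tz": 0, "rx": 0, "ry": 6, "rz": 0}, {"gripper": 0, "tx": 0, "ty": 0, "tz": 0, "rx": 0, "ry": 6, "rz": 0}, {"gripper": 0, "tx": 0, "ty": 0, "tz": 0, "rx": 0, "ry": 2, "rz": 0}, {"gripper": 0, "tx": 0, "ty": 0, "tz": 0, "rx": 0, "ry": 0, "rz": 0}], "newtons": 30}}

```text
time: 6.9
position: [0.6618, 0.1135, 0.1803]
eef_rot: [-3.138, -0.012, 0.088]
force: [0.0, 0.0, -0.5]
opening: -0.0
finger_force: 0.0
```

```bash
python3 -c "
from h import *
go(cap(.6,72,12)+[0,0,30],0)
t=r.read_camera('top');s=r.read_camera('scene')
o=t['img'][170:290,210:370,::-1];o2=s['img'][150:310,290:450,::-1]
cv2.imwrite('pics/c3.png',np.hstack([cv2.resize(o,(440,330),interpolation=2),cv2.resize(o2,(330,330),interpolation=2)]))"
```

```text
t 6.9 clampTCP [ 55.4   0.9 180.3] zaxis [ 0.012  0.004 -1.   ] yaxis [ 0.002 -1.    -0.004] tilt 0.7 F [ 0.   0.  -0.5] open -0.0 ff 0.0 j [0.   0.66 1.38 0.01 1.09 1.48]
to [ 12.6   0.  144.6] shift now-frame [-43.2   1.   35.2] rot [-0.2 -0.7  0.1] shift in target frame [-42.7   0.9  35.7]
```

View pics/c3.png

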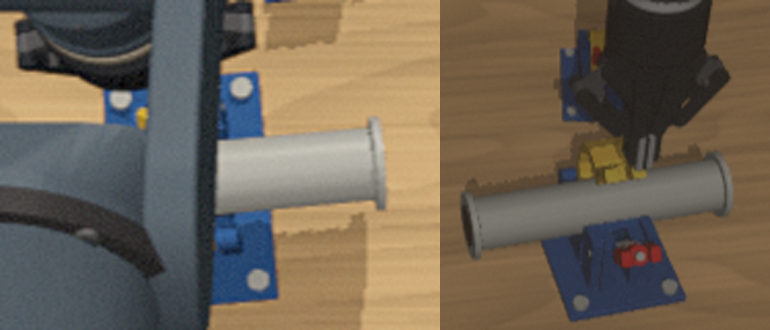

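The picture shows the yellow half standing about half-closed ahead of the tube at (605,160), the shut fingers above it and the nut at (640,255). Pressing down now.

Request:
{"name": "apply_moves", "arguments": {"moves": [{"gripper": 0, "tx": -19, "ty": 1, "tz": 18, "rx": -0.2, "ry": -0.7, "rz": 0}, {"gripper": 0, "tx": 0, "ty": 0, "tz": 10, "rx": 0, "ry": 0, "rz": 0}, {"gripper": 0, "tx": 0, "ty": 0, "tz": 10, "rx": 0, "ry": 0, "rz": 0}, {"gripper": 0, "tx": 0, "ty": 0, "tz": 10, "rx": 0, "ry": 0, "rz": 0}, {"gripper": 0, "tx": 0, "ty": 0, "tz": 10, "rx": 0, "ry": 0, "rz": 0}, {"gripper": 0, "tx": 0, "ty": 0, "tz": 10, "rx": 0, "ry": 0, "rz": 0}, {"gripper": 0, "tx": 0, "ty": 0, "tz": 0, "rx": 0, "ry": 0, "rz": 0}], "newtons": 30}}

```text
time: 7.58
position: [0.6541, 0.1107, 0.1117]
eef_rot: [3.141, -0.017, 0.087]
force: [9.6, 1.4, 1.3]
opening: 0.0003
finger_force: 19.0
```

```bash
python3 -c "
from h import *
go([36,0,95],0)"
```

```text
t 7.58 clampTCP [ 47.5  -1.2 111.7] zaxis [ 0.017 -0.    -1.   ] yaxis [ 0.001 -1.     0.   ] tilt 1.0 F [9.6 1.4 1.3] open 0.3 ff 19.0 j [-0.    0.74  1.45  0.    0.94  1.48]
to [36  0 95] shift now-frame [-11.8  -1.2  16.5] rot [ 0. -1.  0.] shift in target frame [-11.5  -1.2  16.7]
```

```bash
python3 -c "
from h import *
s=r.read_camera('scene')
cv2.imwrite('pics/c4.png',cv2.resize(s['img'][170:310,310:450,::-1],(560,560),interpolation=2))"
```

```text
(no output)
```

View pics/c4.png

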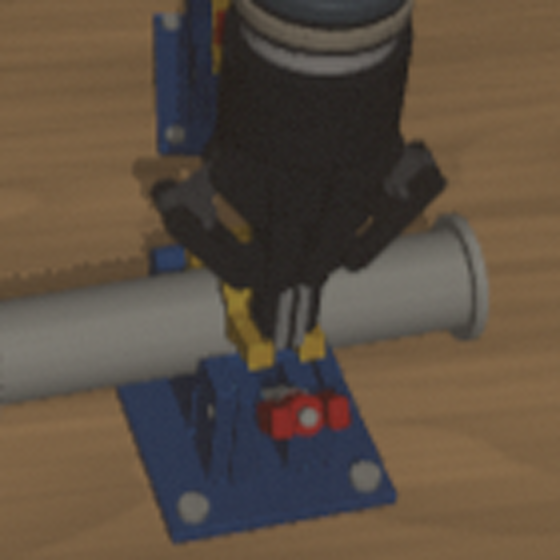

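The tip has slipped into the fork's slot: prongs at crop (260,355) and (312,345), fingers between them. I will lift, turn the tool 90° so that the 22 mm pad width spans the slot, and press again.

Request:
{"name": "apply_moves", "arguments": {"moves": [{"gripper": 0, "tx": 0, "ty": 0, "tz": -15, "rx": 0, "ry": 0, "rz": 0}, {"gripper": 0, "tx": 0, "ty": 0, "tz": -20, "rx": 0, "ry": 0, "rz": 0}, {"gripper": 0, "tx": 0, "ty": 0, "tz": -25, "rx": 0, "ry": -1, "rz": 0}, {"gripper": 0, "tx": 0, "ty": 0, "tz": 0, "rx": 0, "ry": 0, "rz": -6.9}, {"gripper": 0, "tx": 0, "ty": 0, "tz": 0, "rx": 0, "ry": 0, "rz": -6.9}, {"gripper": 0, "tx": 0, "ty": 0, "tz": 0, "rx": 0, "ry": 0, "rz": -6.9}, {"gripper": 0, "tx": 0, "ty": 0, "tz": 0, "rx": 0, "ry": 0, "rz": -6.9}, {"gripper": 0, "tx": 0, "ty": 0, "tz": 0, "rx": 0, "ry": 0, "rz": -6.9}], "newtons": 30}}

```text
time: 8.3
position: [0.6469, 0.1106, 0.1701]
eef_rot: [-3.131, 0.014, 0.696]
force: [-0.7, 0.2, -0.4]
opening: -0.0004
finger_force: 0.0
```

Request:
{"name": "apply_moves", "arguments": {"moves": [{"gripper": 0, "tx": 0, "ty": 0, "tz": 0, "rx": 0, "ry": 0, "rz": -6.9}, {"gripper": 0, "tx": 0, "ty": 0, "tz": 0, "rx": 0, "ry": 0, "rz": -6.9}, {"gripper": 0, "tx": 0, "ty": 0, "tz": 0, "rx": 0, "ry": 0, "rz": -6.9}, {"gripper": 0, "tx": 0, "ty": 0, "tz": 0, "rx": 0, "ry": 0, "rz": -6.9}, {"gripper": 0, "tx": 0, "ty": 0, "tz": 0, "rx": 0, "ry": 0, "rz": -6.9}, {"gripper": 0, "tx": 0, "ty": 0, "tz": 0, "rx": 0, "ry": 0, "rz": -6.9}, {"gripper": 0, "tx": 0, "ty": 0, "tz": 0, "rx": 0, "ry": 0, "rz": -6.9}, {"gripper": 0, "tx": 0, "ty": 0, "tz": 0, "rx": 0, "ry": 0, "rz": -6.9}], "newtons": 30}}

```text
time: 8.97
position: [0.6469, 0.1106, 0.17]
eef_rot: [-3.124, -0.001, 1.659]
force: [1.0, -0.5, -1.0]
opening: 0.0001
finger_force: 0.0
```

```bash
python3 -c "
from h import *
state()"
```

```text
t 8.97 clampTCP [ 40.3  -0.7 170. ] zaxis [-0.018  0.001 -1.   ] yaxis [ 1.     0.002 -0.018] tilt -1.0 F [ 1.  -0.5 -1. ] open 0.1 ff 0.0 j [-0.    0.67  1.41 -0.    1.09 -0.09]
```

Request:
{"name": "apply_moves", "arguments": {"moves": [{"gripper": 0, "tx": 0, "ty": 0, "tz": 20, "rx": 0, "ry": 0, "rz": 0}, {"gripper": 0, "tx": 0, "ty": 0, "tz": 10, "rx": 0, "ry": 0, "rz": 0}, {"gripper": 0, "tx": 0, "ty": 0, "tz": 10, "rx": 0, "ry": 0, "rz": 0}, {"gripper": 0, "tx": 0, "ty": 0, "tz": 10, "rx": 0, "ry": 0, "rz": 0}, {"gripper": 0, "tx": 0, "ty": 0, "tz": 10, "rx": 0, "ry": 0, "rz": 0}, {"gripper": 0, "tx": 0, "ty": 0, "tz": 8, "rx": 0, "ry": 0, "rz": 0}, {"gripper": 0, "tx": 0, "ty": 0, "tz": 0, "rx": 0, "ry": 0, "rz": 0}], "newtons": 30}}

```text
time: 9.55
position: [0.6688, 0.112, 0.1106]
eef_rot: [3.102, -0.0, 1.65]
force: [29.6, 7.2, 6.0]
opening: -0.0002
finger_force: 15.0
```

```bash
python3 -c "
from h import *
state()"
```

```text
t 9.55 clampTCP [ 62.3  -1.1 110.6] zaxis [ 0.04  -0.    -0.999] yaxis [ 0.999 -0.007  0.04 ] tilt 2.3 F [29.6  7.2  6. ] open -0.2 ff 15.0 j [ 0.    0.75  1.43  0.    0.93 -0.08]
```

The tip came down ahead of the raised free end, because the fork end at q of about 0.5 still lies at x of about 40. I will lift, back off in x, and follow the fork's arc from farther in.

Request:
{"name": "apply_moves", "arguments": {"moves": [{"gripper": 0, "tx": 0, "ty": 5, "tz": -10, "rx": 0, "ry": 0, "rz": 0}, {"gripper": 0, "tx": 0, "ty": 5, "tz": -20, "rx": 0, "ry": 0, "rz": 0}, {"gripper": 0, "tx": 0, "ty": 0, "tz": -30, "rx": 0, "ry": 0, "rz": 0}, {"gripper": 0, "tx": 0, "ty": 0, "tz": 0, "rx": 0, "ry": 0, "rz": 0}], "newtons": 30}}

```text
time: 9.88
position: [0.6606, 0.1115, 0.1676]
eef_rot: [-3.135, 0.0, 1.653]
force: [1.3, -0.3, 0.1]
opening: -0.0002
finger_force: 0.0
```

```bash
python3 -c "
from h import *
state()
s=r.read_camera('scene')
for q in (.4,.6,.8,1,1.2):print(q,[((proj(s,W(cap(q,100,12,y)))-[310,170])*4).round() for y in(-18,18)])
cv2.imwrite('pics/c5.png',cv2.resize(s['img'][170:310,310:450,::-1],(560,560),interpolation=2))"
```

```text
t 9.88 clampTCP [ 54.   -0.9 167.6] zaxis [-0.007 -0.    -1.   ] yaxis [ 1.    -0.004 -0.007] tilt -0.4 F [ 1.3 -0.3  0.1] open -0.2 ff 0.0 j [ 0.    0.68  1.38 -0.    1.09 -0.08]
0.4 [array([246., 306.]), array([324., 293.])]
0.6 [array([241., 261.]), array([319., 248.])]
0.8 [array([233., 216.]), array([311., 203.])]
1 [array([223., 172.]), array([301., 160.])]
1.2 [array([212., 133.]), array([289., 121.])]
```

View pics/c5.png

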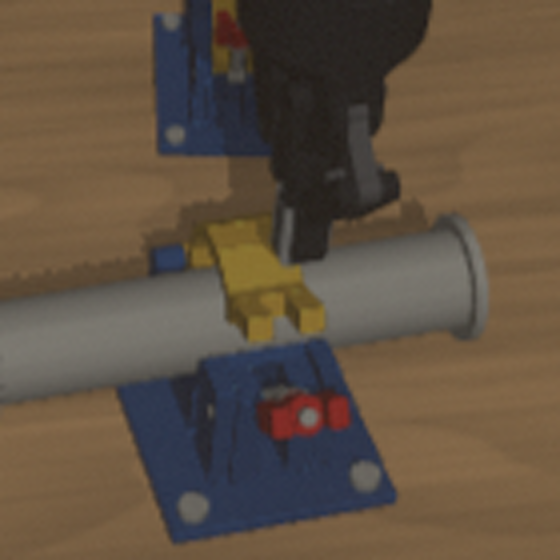

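Prong tips at crop (248,320) and (322,300): q is about 0.37. I press again from x = 24.

Request:
{"name": "apply_moves", "arguments": {"moves": [{"gripper": 0, "tx": 1, "ty": -30, "tz": 0, "rx": 0, "ry": 0, "rz": 0}, {"gripper": 0, "tx": 0, "ty": 0, "tz": 25, "rx": 0, "ry": 0, "rz": 0}, {"gripper": 0, "tx": 0, "ty": 0, "tz": 12, "rx": 0, "ry": 0, "rz": 0}, {"gripper": 0, "tx": 0, "ty": 1, "tz": 9, "rx": 0, "ry": 0, "rz": 0}, {"gripper": 0, "tx": 0, "ty": 2.5, "tz": 7, "rx": 0, "ry": 0, "rz": 0}, {"gripper": 0, "tx": 0, "ty": 2.5, "tz": 7, "rx": 0, "ry": 0, "rz": 0}, {"gripper": 0, "tx": 0, "ty": 2, "tz": 6, "rx": 0, "ry": 0, "rz": 0}, {"gripper": 0, "tx": 0, "ty": 0, "tz": 0, "rx": 0, "ry": 0, "rz": 0}], "newtons": 30}}

```text
time: 10.6
position: [0.6411, 0.1105, 0.1003]
eef_rot: [3.141, 0.001, 1.652]
force: [6.7, 0.8, 12.5]
opening: -0.0003
finger_force: 6.7
```

```bash
python3 -c "
from h import *
state()"
```

```text
t 10.6 clampTCP [ 34.5  -0.3 100.3] zaxis [ 0.001 -0.001 -1.   ] yaxis [ 1.    -0.005  0.001] tilt 0.0 F [ 6.7  0.8 12.5] open -0.3 ff 6.7 j [-0.    0.75  1.48 -0.    0.92 -0.08]
```

Request:
{"name": "apply_moves", "arguments": {"moves": [{"gripper": 0, "tx": 0, "ty": 0, "tz": 3, "rx": 0, "ry": 0, "rz": 0}, {"gripper": 0, "tx": 0, "ty": 0, "tz": 3, "rx": 0, "ry": 0, "rz": 0}, {"gripper": 0, "tx": 0, "ty": 0, "tz": 0, "rx": 0, "ry": 0, "rz": 0}, {"gripper": 0, "tx": 0, "ty": 0, "tz": 0, "rx": 0, "ry": 0, "rz": 0}], "newtons": 30}}

```text
time: 10.93
position: [0.643, 0.1105, 0.0979]
eef_rot: [3.135, 0.001, 1.652]
force: [4.8, -0.1, 26.9]
opening: -0.0001
finger_force: 13.2
```

```bash
python3 -c "
from h import *
state()"
```

```text
t 10.93 clampTCP [36.4 -0.4 97.9] zaxis [ 0.007 -0.001 -1.   ] yaxis [ 1.    -0.004  0.007] tilt 0.4 F [ 4.8 -0.1 26.9] open -0.1 ff 13.2 j [-0.    0.75  1.48 -0.    0.91 -0.08]
```

Request:
{"name": "apply_moves", "arguments": {"moves": [{"gripper": 0, "tx": 0, "ty": 0, "tz": -18, "rx": 0, "ry": 0, "rz": 0}, {"gripper": 0, "tx": 0, "ty": 10, "tz": 0, "rx": 0, "ry": 0, "rz": 0}, {"gripper": 0, "tx": 0, "ty": 0, "tz": 8, "rx": 0, "ry": 0, "rz": 0}, {"gripper": 0, "tx": 0, "ty": 0, "tz": 5, "rx": 0, "ry": 0, "rz": 0}, {"gripper": 0, "tx": 0, "ty": 0, "tz": 5, "rx": 0, "ry": 0, "rz": 0}, {"gripper": 0, "tx": 0, "ty": 0, "tz": 0, "rx": 0, "ry": 0, "rz": 0}], "newtons": 30}}

```text
time: 11.43
position: [0.6453, 0.1111, 0.0947]
eef_rot: [-3.131, 0.001, 1.653]
force: [-3.1, -0.0, 26.8]
opening: 0.0001
finger_force: 12.8
```

```bash
python3 -c "
from h import *
state()"
```

```text
t 11.43 clampTCP [38.8 -0.  94.7] zaxis [-0.011 -0.    -1.   ] yaxis [ 1.    -0.004 -0.011] tilt -0.6 F [-3.1 -0.  26.8] open 0.1 ff 12.8 j [ 0.    0.76  1.46 -0.    0.93 -0.08]
```

The tip is at 75.7 mm with 27 N, so the fork's top face is at its 76 mm shut height. One more nudge, then lift off and go outside the bolt.

Request:
{"name": "apply_moves", "arguments": {"moves": [{"gripper": 0, "tx": 0, "ty": 0, "tz": 1.5, "rx": 0, "ry": 0, "rz": 0}, {"gripper": 0, "tx": 0, "ty": 0, "tz": 0, "rx": 0, "ry": 0, "rz": 0}, {"gripper": 0, "tx": 0, "ty": 0, "tz": -20, "rx": 0, "ry": 0, "rz": 0}, {"gripper": 0, "tx": 0, "ty": 0, "tz": -36, "rx": 0, "ry": 0, "rz": 0}, {"gripper": 0, "tx": 0, "ty": 40, "tz": 0, "rx": 0, "ry": 0, "rz": 0}, {"gripper": 0, "tx": 0, "ty": 38, "tz": 0, "rx": 0, "ry": 0, "rz": 0}, {"gripper": 0, "tx": 0, "ty": 0, "tz": 0, "rx": 0, "ry": 0, "rz": 0}], "newtons": 30}}

```text
time: 12.02
position: [0.7272, 0.1173, 0.1423]
eef_rot: [-3.132, 0.0, 1.652]
force: [0.8, 0.1, 0.0]
opening: -0.0001
finger_force: 0.0
```

```bash
python3 -c "
from h import *
go([120,0,93],0)
s=r.read_camera('scene')
f=lambda p:((proj(s,W(p))-[310,170])*4).round()
for q in (0,.05,.1):print(q,[f(cap(q,100,12,y)) for y in(-18,18)])
for b in(.7,.9,1.1):print(b,f([48+43*np.sin(b),0,52+43*np.cos(b)]))
cv2.imwrite('pics/c6.png',cv2.resize(s['img'][170:310,310:450,::-1],(560,560),interpolation=2))"
```

```text
t 12.02 clampTCP [120.9  -0.9 142.3] zaxis [-0.01 -0.   -1.  ] yaxis [ 1.    -0.004 -0.01 ] tilt -0.6 F [0.8 0.1 0. ] open -0.1 ff 0.0 j [ 0.01  0.8   1.2  -0.    1.16 -0.07]
to [120   0  93] shift now-frame [ 0.9 -0.4 49.4] rot [-0.4  0.5 89.7] shift in target frame [-0.9 -0.9 49.3]
0 [array([248., 386.]), array([324., 372.])]
0.05 [array([248., 377.]), array([325., 364.])]
0.1 [array([248., 368.]), array([325., 354.])]
0.7 [299. 391.]
0.9 [302. 410.]
1.1 [304. 428.]
```

View pics/c6.png

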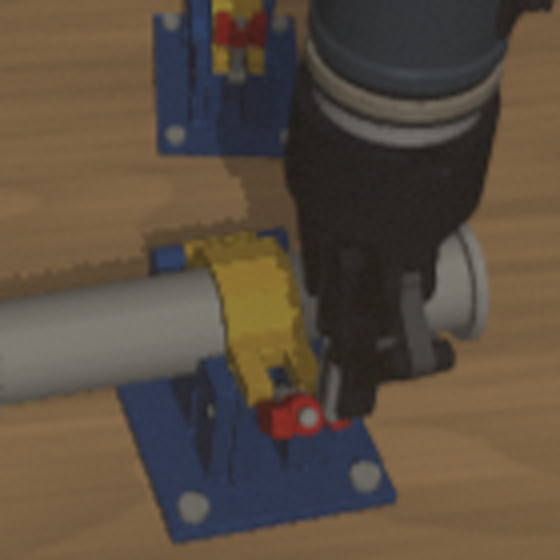

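The picture shows the yellow half shut: the left prong end is at (250,390), against the expected (248,386). The nut is at (305,415), still leaning. I sweep it up with the shut fingers from outside.

Request:
{"name": "apply_moves", "arguments": {"moves": [{"gripper": 0, "tx": 1, "ty": 4, "tz": 25, "rx": 0, "ry": 0, "rz": 0}, {"gripper": 0, "tx": 0, "ty": 0, "tz": 23, "rx": 0, "ry": 0, "rz": 0}, {"gripper": 0, "tx": 0, "ty": -8, "tz": 0, "rx": 0, "ry": 0, "rz": 0}, {"gripper": 0, "tx": 0, "ty": -8, "tz": -1, "rx": 0, "ry": 0, "rz": 0}, {"gripper": 0, "tx": 0, "ty": -8, "tz": -1, "rx": 0, "ry": 0, "rz": 0}, {"gripper": 0, "tx": 0, "ty": -8, "tz": -3, "rx": 0, "ry": 0, "rz": 0}, {"gripper": 0, "tx": 0, "ty": -7, "tz": -3, "rx": 0, "ry": 0, "rz": 0}, {"gripper": 0, "tx": 0, "ty": 0, "tz": 0, "rx": 0, "ry": 0, "rz": 0}], "newtons": 30}}

```text
time: 12.73
position: [0.6844, 0.1147, 0.1076]
eef_rot: [-3.126, 0.002, 1.654]
force: [0.7, -4.5, 3.7]
opening: -0.0002
finger_force: 4.4
```

```bash
python3 -c "
from h import *
state()"
```

```text
t 12.73 clampTCP [ 78.1   0.2 107.6] zaxis [-0.016 -0.002 -1.   ] yaxis [ 1.    -0.003 -0.016] tilt -0.9 F [ 0.7 -4.5  3.7] open -0.2 ff 4.4 j [ 0.01  0.79  1.34 -0.    1.03 -0.07]
```

```bash
python3 -c "
from h import *
state()
s=r.read_camera('scene')
m=blob(s,'r',(365,250,410,290));q=np.argwhere(m)[:,::-1];print(len(q),q.mean(0),q.min(0),q.max(0))
for b in(0,.3,.6,.9):print(b,proj(s,W([48+43*np.sin(b),0,52+43*np.cos(b)])))
cv2.imwrite('pics/c7.png',cv2.resize(s['img'][170:310,310:450,::-1],(560,560),interpolation=2))"
```

```text
t 12.73 clampTCP [ 78.1   0.2 107.6] zaxis [-0.016 -0.002 -1.   ] yaxis [ 1.    -0.003 -0.016] tilt -0.9 F [ 0.7 -4.5  3.7] open -0.2 ff 4.4 j [ 0.01  0.79  1.34 -0.    1.03 -0.07]
12 [376.33333333 255.5       ] [375 254] [378 258]
0 [380.36929839 252.63583345]
0.3 [382.51987394 258.42239487]
0.6 [384.29721225 265.25470715]
0.9 [385.51966195 272.46314832]
```

View pics/c7.png

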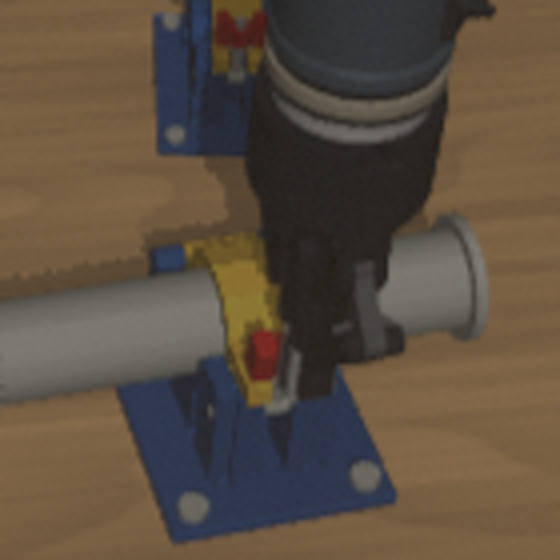

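The picture shows the nut swept nearly upright, with the left wing at (263,352) beside the fork. Pushing on to the stop.

Request:
{"name": "apply_moves", "arguments": {"moves": [{"gripper": 0, "tx": 0, "ty": -4, "tz": 0, "rx": 0, "ry": 0, "rz": 0}, {"gripper": 0, "tx": 0, "ty": -4, "tz": 0, "rx": 0, "ry": 0, "rz": 0}, {"gripper": 0, "tx": 0, "ty": -4, "tz": 0, "rx": 0, "ry": 0, "rz": 0}, {"gripper": 0, "tx": 0, "ty": 0, "tz": 0, "rx": 0, "ry": 0, "rz": 0}], "newtons": 30}}

```text
time: 13.12
position: [0.677, 0.114, 0.1096]
eef_rot: [-3.135, 0.002, 1.653]
force: [3.8, -4.4, 11.9]
opening: -0.0001
finger_force: 8.1
```

```bash
python3 -c "
from h import *
state()"
```

```text
t 13.12 clampTCP [ 70.6   0.2 109.6] zaxis [-0.007 -0.002 -1.   ] yaxis [ 1.    -0.003 -0.007] tilt -0.4 F [ 3.8 -4.4 11.9] open -0.1 ff 8.1 j [ 0.01  0.77  1.37 -0.    1.01 -0.08]
```

Request:
{"name": "apply_moves", "arguments": {"moves": [{"gripper": 0, "tx": 0, "ty": 2, "tz": -8, "rx": 0, "ry": 0, "rz": 0}, {"gripper": 0, "tx": 0, "ty": -2, "tz": 0, "rx": 0, "ry": 0, "rz": 0}, {"gripper": 0, "tx": 0, "ty": -4, "tz": 0, "rx": 0, "ry": 0, "rz": 0}, {"gripper": 0, "tx": 0, "ty": -4, "tz": 0, "rx": 0, "ry": 0, "rz": 0}, {"gripper": 0, "tx": 0, "ty": 0, "tz": 0, "rx": 0, "ry": 0, "rz": 0}], "newtons": 30}}

```text
time: 13.53
position: [0.6709, 0.1136, 0.1145]
eef_rot: [-3.139, 0.001, 1.653]
force: [11.2, -4.1, -2.6]
opening: -0.0002
finger_force: 7.3
```

```bash
python3 -c "
from h import *
state()
s=r.read_camera('scene')
m=blob(s,'r',(365,240,410,290));q=np.argwhere(m)[:,::-1];print(len(q),q.mean(0),q.min(0),q.max(0))
for b in(0,.1,.2,.3):print(b,[proj(s,W([48+l*np.sin(b)+7*np.cos(b),-18,52+l*np.cos(b)-7*np.sin(b)])).round(1) for l in(31,55)])"
```

```text
t 13.53 clampTCP [ 64.5   0.2 114.5] zaxis [-0.002 -0.001 -1.   ] yaxis [ 1.    -0.004 -0.002] tilt -0.1 F [11.2 -4.1 -2.6] open -0.2 ff 7.3 j [ 0.    0.76  1.38 -0.    1.   -0.08]
4 [374.   251.25] [373 250] [375 252]
0 [array([371.4, 261.7]), array([372.5, 252.3])]
0.1 [array([371.9, 263.3]), array([373.4, 254.9])]
0.2 [array([372.3, 264.9]), array([374.2, 257.6])]
0.3 [array([372.7, 266.6]), array([375. , 260.5])]
```

Request:
{"name": "apply_moves", "arguments": {"moves": [{"gripper": 0, "tx": 0, "ty": -3, "tz": 0, "rx": 0, "ry": 0, "rz": 0}, {"gripper": 0, "tx": 0, "ty": -3, "tz": 0, "rx": 0, "ry": 0, "rz": 0}, {"gripper": 0, "tx": 0, "ty": -3, "tz": 0, "rx": 0, "ry": 0, "rz": 0}, {"gripper": 0, "tx": 0, "ty": 0, "tz": 0, "rx": 0, "ry": 0, "rz": 0}], "newtons": 30}}

```text
time: 13.92
position: [0.6695, 0.1133, 0.1155]
eef_rot: [3.126, 0.001, 1.652]
force: [23.7, -2.1, -10.0]
opening: -0.0005
finger_force: 12.3
```

```bash
python3 -c "
from h import *
state()"
```

```text
t 13.92 clampTCP [6.300e+01 1.000e-01 1.155e+02] zaxis [ 0.015 -0.001 -1.   ] yaxis [ 1.    -0.005  0.015] tilt 0.9 F [ 23.7  -2.1 -10. ] open -0.5 ff 12.3 j [ 0.    0.75  1.4  -0.    0.97 -0.08]
```

At the stop: 24 N with hardly any motion. Backing off for a last look.

Request:
{"name": "apply_moves", "arguments": {"moves": [{"gripper": 0, "tx": 0, "ty": 10, "tz": 0, "rx": 0, "ry": 0, "rz": 0}, {"gripper": 0, "tx": 0, "ty": 30, "tz": 0, "rx": 0, "ry": 0, "rz": 0}, {"gripper": 0, "tx": 0, "ty": 20, "tz": -30, "rx": 0, "ry": 0, "rz": 0}, {"gripper": 0, "tx": -35, "ty": 0, "tz": -20, "rx": 0, "ry": 0, "rz": 0}, {"gripper": 0, "tx": -35, "ty": 0, "tz": -20, "rx": 0, "ry": 0, "rz": 0}, {"gripper": 0, "tx": -35, "ty": 0, "tz": -20, "rx": 0, "ry": 0, "rz": 0}, {"gripper": 0, "tx": -40, "ty": 0, "tz": 0, "rx": 0, "ry": 0, "rz": 0}, {"gripper": 0, "tx": -40, "ty": 0, "tz": 0, "rx": 0, "ry": 0, "rz": 0}], "newtons": 30}}

```text
time: 14.58
position: [0.7329, -0.0653, 0.2038]
eef_rot: [-3.126, -0.003, 1.655]
force: [0.6, -0.4, 0.2]
opening: -0.0002
finger_force: 0.0
```

```bash
python3 -c "
from h import *
state()
t=r.read_camera('top');s=r.read_camera('scene')
for c,b in((s,(360,235,405,290)),(t,(255,170,295,235))):
    q=np.argwhere(blob(c,'r',b))[:,::-1];print(len(q),q.mean(0) if len(q) else '')
    print([proj(c,W([48+43*np.sin(b),0,52+43*np.cos(b)])).round(1) for b in (0,.1,.2)],[proj(c,W(cap(q,100,12,-18))).round(1) for q in(0,.05)])
o=t['img'][150:290,190:370,::-1];o2=s['img'][170:310,230:530,::-1]
f=s['img'][:,:,::-1][170:310,310:450]
cv2.imwrite('pics/c8.png',np.hstack([cv2.resize(o,(386,300),interpolation=2),cv2.resize(f,(400,300),interpolation=2)]))"
```

```text
t 14.58 clampTCP [ 110.8 -183.3  203.8] zaxis [-0.016  0.003 -1.   ] yaxis [ 1.    -0.002 -0.016] tilt -0.9 F [ 0.6 -0.4  0.2] open -0.2 ff 0.0 j [-0.24  0.73  1.15 -0.    1.27 -0.32]
14 [381.85714286 258.64285714]
[array([380.4, 252.6]), array([381.1, 254.4]), array([381.8, 256.3])] [array([371.9, 266.4]), array([372. , 264.2])]
182 [271.25824176 198.44505495]
[array([271.9, 205.8]), array([271.7, 203.4]), array([271.5, 201.1])] [array([282.6, 200.2]), array([282.4, 200.1])]
```

View pics/c8.png

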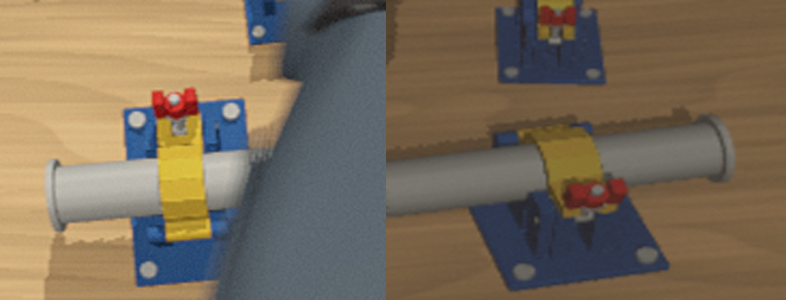

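The last picture shows the yellow half shut, but the nut leans out at about b = 0.3: top row 198.4, against 205.8 when home. At 11 N the wing pixel did match home, so the bolt came back off the stop when I retreated fast. I will push again gently and retreat slowly.

Request:
{"name": "apply_moves", "arguments": {"moves": [{"gripper": 0, "tx": 38, "ty": 0, "tz": 0, "rx": 0, "ry": 0, "rz": 0}, {"gripper": 0, "tx": 38, "ty": 0, "tz": 0, "rx": 0, "ry": 0, "rz": 0}, {"gripper": 0, "tx": 38, "ty": 0, "tz": 0, "rx": 0, "ry": 0, "rz": 0}, {"gripper": 0, "tx": 38, "ty": 0, "tz": 0, "rx": 0, "ry": 0, "rz": 0}, {"gripper": 0, "tx": 31, "ty": 0, "tz": 20, "rx": -0.9, "ry": 0, "rz": 0}, {"gripper": 0, "tx": 0, "ty": 0, "tz": 35, "rx": 0, "ry": 0, "rz": 0}, {"gripper": 0, "tx": 0, "ty": 0, "tz": 33, "rx": 0, "ry": 0, "rz": 0}, {"gripper": 0, "tx": 0, "ty": 0, "tz": 0, "rx": 0, "ry": 0, "rz": 0}], "newtons": 30}}

```text
time: 15.35
position: [0.7101, 0.1193, 0.1058]
eef_rot: [-3.122, -0.003, 1.655]
force: [-1.3, -0.3, -1.3]
opening: 0.0001
finger_force: 0.0
```

Request:
{"name": "apply_moves", "arguments": {"moves": [{"gripper": 0, "tx": 0, "ty": -8, "tz": 0, "rx": 0, "ry": 0, "rz": 0}, {"gripper": 0, "tx": 0, "ty": -8, "tz": 0, "rx": 0, "ry": 0, "rz": 0}, {"gripper": 0, "tx": 0, "ty": -8, "tz": 0, "rx": 0, "ry": 0, "rz": 0}, {"gripper": 0, "tx": 0, "ty": -5, "tz": 0, "rx": 0, "ry": 0, "rz": 0}, {"gripper": 0, "tx": 0, "ty": -4, "tz": 0, "rx": 0, "ry": 0, "rz": 0}, {"gripper": 0, "tx": 0, "ty": -4, "tz": 0, "rx": 0, "ry": 0, "rz": 0}, {"gripper": 0, "tx": 0, "ty": 0, "tz": 0, "rx": 0, "ry": 0, "rz": 0}], "newtons": 30}}

```text
time: 15.93
position: [0.6811, 0.113, 0.1159]
eef_rot: [3.14, 0.0, 1.653]
force: [1.1, 0.8, 0.9]
opening: 0.0001
finger_force: 0.5
```

```bash
cat >> h.py <<'E'
def nut():
    state();s=r.read_camera("scene");q=np.argwhere(blob(s,"r",(360,235,410,290)))[:,::-1]
    print("red",len(q),q.mean(0).round(1) if len(q) else "", q.min(0) if len(q) else "",q.max(0) if len(q) else "")
E
python3 -c "
from h import *
nut()"
```

```text
t 15.93 clampTCP [ 74.6  -1.2 115.9] zaxis [ 0.001 -0.    -1.   ] yaxis [ 1.    -0.004  0.001] tilt 0.1 F [1.1 0.8 0.9] open 0.1 ff 0.5 j [ 0.    0.77  1.36 -0.    1.01 -0.08]
red 10 [376.1 256.2] [375 253] [377 258]
```

Request:
{"name": "apply_moves", "arguments": {"moves": [{"gripper": 0, "tx": 1, "ty": -3, "tz": 0, "rx": 0, "ry": 0, "rz": 0}, {"gripper": 0, "tx": 0, "ty": -3, "tz": 0, "rx": 0, "ry": 0, "rz": 0}, {"gripper": 0, "tx": 0, "ty": -3, "tz": 0, "rx": 0, "ry": 0, "rz": 0}, {"gripper": 0, "tx": 0, "ty": -2, "tz": 0, "rx": 0, "ry": 0, "rz": 0}, {"gripper": 0, "tx": 0, "ty": 0, "tz": 0, "rx": 0, "ry": 0, "rz": 0}, {"gripper": 0, "tx": 0, "ty": 0, "tz": 0, "rx": 0, "ry": 0, "rz": 0}], "newtons": 30}}

```text
time: 16.48
position: [0.6718, 0.113, 0.1164]
eef_rot: [3.138, 0.001, 1.653]
force: [1.9, -1.7, 7.6]
opening: 0.0
finger_force: 3.6
```

```bash
python3 -c "
from h import *
nut()"
```

```text
t 16.48 clampTCP [ 65.3  -0.4 116.4] zaxis [ 0.004 -0.001 -1.   ] yaxis [ 1.    -0.004  0.004] tilt 0.2 F [ 1.9 -1.7  7.6] open 0.0 ff 3.6 j [ 0.    0.76  1.39 -0.    1.   -0.08]
red 4 [375.  251.5] [374 249] [376 253]
```

The upward force with the tip at z 97 suggests the tip rides on the nut's hub between the wings. I switch to pinching the wing ends: lift, turn back 90° and open.

Request:
{"name": "apply_moves", "arguments": {"moves": [{"gripper": 0, "tx": 0, "ty": 1, "tz": -4, "rx": 0, "ry": 0, "rz": 0}, {"gripper": 0, "tx": 0, "ty": 5, "tz": -20, "rx": 0, "ry": 0, "rz": 0}, {"gripper": 0, "tx": 0, "ty": 0, "tz": -30, "rx": 0, "ry": 0, "rz": 0}, {"gripper": 0, "tx": 0, "ty": 0, "tz": 0, "rx": 0, "ry": 0, "rz": 7}, {"gripper": 0, "tx": 0, "ty": 0, "tz": 0, "rx": 0, "ry": 0, "rz": 7}, {"gripper": 0, "tx": 0, "ty": 0, "tz": 0, "rx": 0, "ry": 0, "rz": 7}, {"gripper": 0, "tx": 0, "ty": 0, "tz": 0, "rx": 0, "ry": 0, "rz": 7}, {"gripper": 0, "tx": 0, "ty": 0, "tz": 0, "rx": 0, "ry": 0, "rz": 7}], "newtons": 30}}

```text
time: 17.2
position: [0.6744, 0.1142, 0.1675]
eef_rot: [-3.137, 0.002, 1.036]
force: [0.7, 0.2, 0.2]
opening: -0.0
finger_force: 0.0
```

Request:
{"name": "apply_moves", "arguments": {"moves": [{"gripper": 0.7, "tx": 0, "ty": 0, "tz": 0, "rx": 0, "ry": 0, "rz": 7}, {"gripper": 0.7, "tx": 0, "ty": 0, "tz": 0, "rx": 0, "ry": 0, "rz": 7}, {"gripper": 0.7, "tx": 0, "ty": 0, "tz": 0, "rx": 0, "ry": 0, "rz": 7}, {"gripper": 0.7, "tx": 0, "ty": 0, "tz": 0, "rx": 0, "ry": 0, "rz": 7}, {"gripper": 0.7, "tx": 0, "ty": 0, "tz": 0, "rx": 0, "ry": 0, "rz": 7}, {"gripper": 0.7, "tx": 0, "ty": 0, "tz": 0, "rx": 0, "ry": 0, "rz": 7}, {"gripper": 0.7, "tx": 0, "ty": 0, "tz": 0, "rx": 0, "ry": 0, "rz": 6}, {"gripper": 0.7, "tx": 0, "ty": 0, "tz": 0, "rx": 0, "ry": 0, "rz": 0}], "newtons": 30}}

```text
time: 17.87
position: [0.6745, 0.1142, 0.1674]
eef_rot: [-3.14, 0.005, 0.203]
force: [-0.4, 0.1, 0.6]
opening: 0.0596
finger_force: 0.0
```

```bash
cat >> h.py <<'E'
def nutb():
    s=r.read_camera("scene");m=blob(s,"r",(355,235,415,290))
    h=cv2.cvtColor(s["img"],cv2.COLOR_RGB2HSV);m2=np.zeros_like(m)
    m2[235:290,355:415]=(cv2.inRange(h,(0,150,50),(8,255,255))|cv2.inRange(h,(172,150,50),(180,255,255)))[235:290,355:415]
    q=np.argwhere(m2)[:,::-1];print("red",len(q),q.mean(0).round(1),q.min(0),q.max(0))
    for b in(0,.1,.2,.3,.4):
        P=np.array([proj(s,W([48+l*np.sin(b)+e*np.cos(b),y,52+l*np.cos(b)-e*np.sin(b)])) for l in(31,55) for e in(-7,7) for y in(-18,18)])
        print(b,P.mean(0).round(1),P.min(0).round(1),P.max(0).round(1))
E
python3 -c "
from h import *
go([58,0,98],0);nutb()"
```

```text
t 17.87 clampTCP [ 68.1   0.5 167.4] zaxis [-0.005  0.001 -1.   ] yaxis [ 0.117 -0.993 -0.001] tilt -0.3 F [-0.4  0.1  0.6] open 59.6 ff 0.0 j [0.   0.7  1.34 0.   1.11 1.37]
to [58  0 98] shift now-frame [-9.8 -0.6 69.5] rot [-0.1  0.3  6.7] shift in target frame [-10.1   0.5  69.4]
red 197 [380.4 254.2] [371 246] [390 261]
0 [380.3 252.6] [369.  243.6] [391.9 261.7]
0.1 [381.1 254.4] [369.6 245.5] [392.9 263.3]
0.2 [381.8 256.3] [370.1 247.8] [393.8 264.9]
0.3 [382.5 258.4] [370.6 250.2] [394.6 266.6]
0.4 [383.1 260.6] [371.2 252.8] [395.4 268.3]
```

The nut is now nearly home, with b of about 0.05 to 0.1. I pinch the wings and push on to the stop.

Request:
{"name": "apply_moves", "arguments": {"moves": [{"gripper": 0.7, "tx": 0, "ty": 0, "tz": 0, "rx": 0, "ry": 0, "rz": 6.7}, {"gripper": 0.7, "tx": -16, "ty": 0.5, "tz": 20, "rx": 0, "ry": 0, "rz": 0}, {"gripper": 0.7, "tx": 0, "ty": 0, "tz": 30, "rx": 0, "ry": 0, "rz": 0}, {"gripper": 0.7, "tx": 0, "ty": 0, "tz": 18, "rx": 0, "ry": 0, "rz": 0}, {"gripper": 0, "tx": 0, "ty": 0, "tz": 0, "rx": 0, "ry": 0, "rz": 0}, {"gripper": 0, "tx": 0, "ty": 0, "tz": 0, "rx": 0, "ry": 0, "rz": 0}, {"gripper": 0, "tx": 0, "ty": 0, "tz": 0, "rx": 0, "ry": 0, "rz": 0}, {"gripper": 0, "tx": 0, "ty": 0, "tz": 0, "rx": 0, "ry": 0, "rz": 0}], "newtons": 30}}

```text
time: 18.58
position: [0.6588, 0.1114, 0.0995]
eef_rot: [3.141, 0.004, 0.088]
force: [-0.0, -3.5, -11.5]
opening: 0.0354
finger_force: 33.7
```

```bash
python3 -c "
from h import *
state()"
```

```text
t 18.58 clampTCP [52.2 -0.9 99.5] zaxis [-0.004 -0.    -1.   ] yaxis [ 0.002 -1.     0.   ] tilt -0.2 F [ -0.   -3.5 -11.5] open 35.4 ff 33.7 j [ 0.    0.77  1.43 -0.    0.95  1.48]
```

Request:
{"name": "apply_moves", "arguments": {"moves": [{"gripper": 0, "tx": -2, "ty": 0, "tz": 0, "rx": 0, "ry": 0, "rz": 0}, {"gripper": 0, "tx": -2, "ty": 0, "tz": 0, "rx": 0, "ry": 0, "rz": 0}, {"gripper": 0, "tx": -2, "ty": 0, "tz": 0, "rx": 0, "ry": 0, "rz": 0}, {"gripper": 0, "tx": -2, "ty": 0, "tz": 0, "rx": 0, "ry": 0, "rz": 0}, {"gripper": 0, "tx": 0, "ty": 0, "tz": 0, "rx": 0, "ry": 0, "rz": 0}, {"gripper": 0, "tx": 0, "ty": 0, "tz": 0, "rx": 0, "ry": 0, "rz": 0}], "newtons": 30}}

```text
time: 19.08
position: [0.6579, 0.1112, 0.0998]
eef_rot: [3.141, -0.013, 0.087]
force: [14.2, -0.9, -24.0]
opening: 0.0354
finger_force: 33.1
```

```bash
python3 -c "
from h import *
state();nutb()"
```

```text
t 19.08 clampTCP [51.3 -1.  99.8] zaxis [ 0.013 -0.    -1.   ] yaxis [ 0.001 -1.     0.   ] tilt 0.7 F [ 14.2  -0.9 -24. ] open 35.4 ff 33.1 j [0.   0.76 1.44 0.   0.93 1.48]
red 174 [382.5 253.9] [374 246] [391 260]
0 [380.3 252.6] [369.  243.6] [391.9 261.7]
0.1 [381.1 254.4] [369.6 245.5] [392.9 263.3]
0.2 [381.8 256.3] [370.1 247.8] [393.8 264.9]
0.3 [382.5 258.4] [370.6 250.2] [394.6 266.6]
0.4 [383.1 260.6] [371.2 252.8] [395.4 268.3]
```

At the stop: 14 N and under 1 mm of travel. Release in place, then go straight up.

Request:
{"name": "apply_moves", "arguments": {"moves": [{"gripper": 0.7, "tx": 0, "ty": 0, "tz": 0, "rx": 0, "ry": 0, "rz": 0}, {"gripper": 0.7, "tx": 0, "ty": 0, "tz": 0, "rx": 0, "ry": 0, "rz": 0}, {"gripper": 0.7, "tx": 0, "ty": 0, "tz": 0, "rx": 0, "ry": 0, "rz": 0}, {"gripper": 0.7, "tx": 0, "ty": 0, "tz": -5, "rx": 0, "ry": 0, "rz": 0}, {"gripper": 0.7, "tx": 0, "ty": 0, "tz": -20, "rx": 0, "ry": 0, "rz": 0}, {"gripper": 0.7, "tx": 0, "ty": 0, "tz": -40, "rx": 0, "ry": 0, "rz": 0}, {"gripper": 0.7, "tx": 0, "ty": 0, "tz": -40, "rx": 0, "ry": 0, "rz": 0}, {"gripper": 0.7, "tx": 0, "ty": 0, "tz": -10, "rx": 0, "ry": 0, "rz": 0}], "newtons": 30}}

```text
time: 19.8
position: [0.6557, 0.1117, 0.2241]
eef_rot: [3.141, -0.013, 0.088]
force: [0.9, 0.1, 0.5]
opening: 0.0595
finger_force: 0.0
```

Request:
{"name": "apply_moves", "arguments": {"moves": [{"gripper": 0.7, "tx": 0, "ty": 40, "tz": 0, "rx": 0, "ry": 0, "rz": 0}, {"gripper": 0.7, "tx": 0, "ty": 40, "tz": 0, "rx": 0, "ry": 0, "rz": 0}, {"gripper": 0.7, "tx": 0, "ty": 40, "tz": 0, "rx": 0, "ry": 0, "rz": 0}, {"gripper": 0.7, "tx": 0, "ty": 40, "tz": 0, "rx": 0, "ry": 0, "rz": 0}, {"gripper": 0.7, "tx": 0, "ty": 40, "tz": 0, "rx": 0, "ry": 0, "rz": 0}, {"gripper": 0.7, "tx": 0, "ty": 40, "tz": 0, "rx": 0, "ry": 0, "rz": 0}, {"gripper": 0.7, "tx": 0, "ty": 40, "tz": 0, "rx": 0, "ry": 0, "rz": 0}, {"gripper": 0.7, "tx": 0, "ty": 0, "tz": 0, "rx": 0, "ry": 0, "rz": 0}], "newtons": 30}}

```text
time: 20.47
position: [0.6773, -0.1764, 0.217]
eef_rot: [3.135, -0.003, 0.081]
force: [-0.0, 0.2, 0.4]
opening: 0.0599
finger_force: 0.0
```

```bash
python3 -c "
from h import *
state();nutb()
t=r.read_camera('top')
h=cv2.cvtColor(t['img'],cv2.COLOR_RGB2HSV)
m=np.zeros((480,640),np.uint8);m[170:235,255:295]=(cv2.inRange(h,(0,150,50),(8,255,255))|cv2.inRange(h,(172,150,50),(180,255,255)))[170:235,255:295]
q=np.argwhere(m)[:,::-1];print('top red',len(q),q.mean(0).round(1),q.min(0),q.max(0))
for b in(0,.1,.2,.3):print(b,np.array([proj(t,W([48+55*np.sin(b)+e*np.cos(b),0,52+55*np.cos(b)-e*np.sin(b)])) for e in(-7,7)]).round(1).tolist())
q=np.argwhere(blob(t,'y',(250,180,310,300)))[:,::-1];print('yellow',q.min(0),q.max(0),[proj(t,W(cap(0,100,12,y))).round(1) for y in(-18,18)])
s=r.read_camera('scene')
q=np.argwhere(blob(s,'y',(330,200,420,290)))[:,::-1];i=q[:,1].argmax();print('scene yellow lowest',q[i],[proj(s,W(cap(a,100,e,-18))).round(1) for a in(0,.05,.1) for e in (0,12)])
"
```

```text
t 20.47 clampTCP [  46.  -289.2  217. ] zaxis [ 0.003 -0.006 -1.   ] yaxis [-0.005 -1.     0.006] tilt 0.1 F [-0.   0.2  0.4] open 59.9 ff 0.0 j [-0.41  0.66  1.26 -0.    1.21  1.08]
red 192 [380.3 254.2] [371 246] [390 261]
0 [380.3 252.6] [369.  243.6] [391.9 261.7]
0.1 [381.1 254.4] [369.6 245.5] [392.9 263.3]
0.2 [381.8 256.3] [370.1 247.8] [393.8 264.9]
0.3 [382.5 258.4] [370.6 250.2] [394.6 266.6]
0.4 [383.1 260.6] [371.2 252.8] [395.4 268.3]
top red 164 [271.5 205.7] [261 200] [282 211]
0 [[271.5, 208.6], [270.8, 200.5]]
0.1 [[271.2, 205.3], [270.6, 197.5]]
0.2 [[270.9, 202.2], [270.5, 194.6]]
0.3 [[270.7, 199.1], [270.3, 191.9]]
yellow [263 210] [287 262] [array([282.6, 200.2]), array([262.3, 202. ])]
scene yellow lowest [372 270] [array([371.4, 270.9]), array([371.9, 266.4]), array([371.6, 269. ]), array([372. , 264.2]), array([371.7, 267. ]), array([372.1, 261.9])]
```

The nut matches home in the top view: row 205.7, against 205.8 predicted. The yellow half's lowest pixel matches shut. A quick check that the bystanders haven't moved, then I hand in.

```bash
python3 -c "
from h import *
a=cv2.imread('pics/scene0.png');b=r.read_camera('scene')['img'][:,:,::-1]
for n,(x0,y0,x1,y1) in dict(jar=(225,215,275,280),syrup=(235,262,280,335),tumbler=(465,220,512,278),tubeL=(298,235,340,275),tubeR=(395,222,436,262)).items():
    print(n,cv2.absdiff(a[y0:y1,x0:x1],np.ascontiguousarray(b[y0:y1,x0:x1])).mean().round(2))
print(r.finish_job())"
```

```text
jar 8.08
syrup 5.09
tumbler 6.38
tubeL 6.44
tubeR 6.62
the job is handed in; nothing more can be done
None
```

I handed the job in at about 20.5 s of the 58 s limit. The camera check showed the yellow half shut, then the bolt upright and home in its slot. I took no new picture of the tube, jar, tumbler and syrup bottle; a rough before/after image comparison gave no clear sign that they moved.

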